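Free the label drawer's lid stay, stow it and shut the lid

ROBOT

A 6-joint arm with a two-finger parallel gripper is mounted at the origin on the work surface; the furniture and walls round the work are solid. World frame = base frame: x ahead of the robot, y to its left, z up, the work surface at z = 0. Lengths are in m, angles in degrees, forces in N, time in s.
With the tool pointing down it reaches from about 0.3 to 0.75 m from the base axis. Payload 8.5 kg.
Tool frame: the origin (TCP) lies on the centre line of the jaws, within the pads' length; the fingertips stand 19 mm ahead of it and the grasp point (between the pads) is the TCP (env.tcp_to_tips is the z of the fingertips in the tool frame, in m); z points along the fingers, y is the line along which they close (so a half turn about z gives the same grasp; the last joint's range is limited). The gripper opens to 85 mm and grips with 20 to 120 N. Pads are 22 mm wide; open, the fingers measure 114 mm over their backs; the gripper's body (76 mm by 85 mm) begins 54 mm behind the grasp point. The pads swing forward as they close: fully open they stand 13 mm farther back than shut.
Start: joints at [51.549, 21.807, 74.336, -0, 83.858, -12.336], TCP at [0.242, 0.494, 0.25] pointing down, gripper open.
Joint ranges: [-178.18, 178.18], [-50.72, 133.34], [12.68, 142.11], [-81.47, 261.47], [9.98, 163.14], [-165.26, 165.26]. Speed limits (degrees/s): [136.94, 136.94, 180, 180, 180, 180].

INTERFACE

Orientations are given as a 3x3 rotation matrix whose columns are the frame's x, y, z axes.
In Python, from rig import env gives the robot as it stands.
- The arm moves only by the tool servo_tool, never from a script. Its argument "steps" is a list of rows, each an object of numbers: "tx", "ty", "tz": the shift along the world's x, y, z in cm; "yaw": the turn about the world's z in degrees; "claw": the finger opening in cm, from 0 to 8.54. In form: [{"tx": .., "ty": .., "tz": .., "yaw": .., "claw": ..}, ...]. A call has 1 to 20 rows; each row shifts and turns the commanded pose from where the row before left it; what a row does not reach is not made up. A row lasts 1/10 s, in which the tool goes at most 50 mm and 8.59 degrees, less where a joint would pass 70% of its speed; a pose out of reach is approached as far as the arm can. A call with a gripper value outside its range is refused whole. The fingers move at their own pace and stop on an object; "newtons" is the grip in N (left out, the last holds). Time passes only in rows, so rows that do not move let the fingers close. It gives the time, the measured TCP pose, the force, the opening and the grip force at its end, in the units of the state.
- env.observe(): the state, without advancing time (a new reading comes with each control period).
- env.get_image(name): name is "scene" or "top" or "wrist"; returns (picture, depth): 480x640x3 uint8, red, green, blue; 480x640 float32, m along the optical axis (not along the pixel's ray), 0 where there is no reading.
- env.camera_model(name): a dict with "fovy" (degrees; the focal length in pixels is half the picture's height over the tangent of half this angle, whatever the lens; pixels are square), "cx", "cy" (the principal point, pixels), "T" (4x4, takes a point from camera to world coordinates). Camera axes: x right, y down, z forward; pixel columns grow to the right and rows downward; lengths in m; the calibration is good to about 2 mm. A picture is of the moment at which its call begins: read the wrist's pose just before it. camera_model takes no time and is no camera call; for the wrist camera it gives the pose at the moment of the call.
- env.close_job(): hands the job in; it is judged then, once.
The state is a dict: "time_s": time; "q": joint angles; "qvel": joint speeds; "joint_efforts": joint torques, N m; "position": TCP position; "tool_rot": TCP orientation; "ft_force": force on the tool from outside, world axes, zero at the start; "wrist_torque": the same for the moment, N m; "grip_width": finger opening in m; "gripper_force": force on a finger pad.
Only numpy, scipy, OpenCV 4.12 (cv2) and the standard library are available. Lean on these libraries where they do the work, as an engineer would, in place of code of your own. Each camera call takes 0.05 s, during which the arm holds its last target. There are 200 camera calls.

TASK

Shut the steel label drawer for wash-down: lift the T-headed stay bar straight up out of its socket by the lid hinge and lay it down flat on the table beside the drawer, letting go of it. Then take it again across its middle, lay it centred in the two fork rests at the drawer's front, and close the lid fully. Leave the mould, the follower and the check weight where they stand.

Things in the scene. Friction and masses are not known exactly. Their poses are not given: they have to be found in the camera images.
- drawer: Fixed steel box with a lid, 150 (x) x 220 (y) x 70 mm high, walls 4 mm, a roll of labels fixed inside (under 50 mm high). Origin under its centre on the table; +x points from its front to the hinge, +y left along the hinge, z up. A 3 mm foot plate reaches forward to x = -155 mm and carries two fork rests at y = -45 and +45 mm (8 mm wide along y).
- socket (a point): Centre of the mouth of the stay's square socket, in the drawer's far right corner, 42 mm above the table, 52 mm in front of the hinge line. The hole is 17 x 17 mm and 38 mm deep, upright, open at the top only; its walls are 3 mm thick.
- stay: Loose dark steel bar, 14 x 14 x 190 mm long, about 0.22 kg (balance point 103 mm from the foot), with a T head at one end: 40 mm along its own y, 14 along x, 18 along its length. Origin at the centre of the foot end, z towards the head. It starts upright in the socket, foot 4 mm above the table, its y along the drawer's y, and keeps the open lid from closing.
- stay_head (a point): Centre of the stay's T head, 181 mm from the foot end, on the bar's axis.
- stay_mid (a point): Middle of the stay, on its axis, 95 mm from the foot end.
- rest_mid (a point): Midway between the two fork rests, 50 mm in front of the drawer's front wall, 39 mm above the table: where stay_mid is when the bar lies centred in the rests, along the drawer's y (head to either side). Axes as the drawer's. Forks: 22 mm between prongs, flaring to about 35 mm at the top, seat 32 mm and prong tops 58 mm above the table; 82 mm free between the forks.
- lid (a joint): Angle of the lid in rad: 0 shut, 1.85 fully open (leaning back past upright). The lid is a 6 mm steel plate, 152 mm from hinge to free edge and 224 mm wide. Its hinge is stiff: it stays at any angle where it is left and needs about 2 to 6 N near the free edge to swing it.
- lid_hinge (a point): Centre of the hinge line, which runs along the drawer's y, 77 mm behind the drawer's centre and 70 mm above the table; the lid's plate lies 1 to 7 mm above it when shut (9 mm at its flat trim strips).
- lid_edge (a point): Middle of the lid's free edge; moves with the lid.
- small_mould: Loose ribbed cheese mould, a cup 78 mm across and 75 mm high, to the right of the drawer; bystander. Origin at its underside.
- follower: Loose round mould follower with a knob, 88 mm across and 31 mm high, right of and behind the drawer; bystander. Origin at its underside.
- weight: Loose chromed check weight, 30 mm across and 36 mm high, left of and behind the drawer; bystander. Origin at its underside. Nearer the robot than this weight, between the drawer and the perforated trays further left, the table is bare for at least 12 cm across and 25 cm front to back.
Not all that is in view belongs to the job. Of the things that look like the stay, the smaller one is meant.

How it is judged (in metres and radians):
On the way:
1. the stay is out of its socket, lies flat on the table and has been let go (angle between stay's own z axis and vertical above 1.4 rad and height (world z) of stay_mid below 0.025 m and contact force between the fingers and stay below 0.2 N), for 0.2 s.
At the end, for the whole second after the job is handed in: the stay lies at rest in both fork rests, along the drawer's front within 0.15 rad, its middle within 35 mm along and 12 mm across of the point between the rests and within 7 mm of its height there; the lid is shut to within 0.04 rad (x of stay_mid in the frame of rest_mid between -0.012 and 0.012 m and y of stay_mid in the frame of rest_mid between -0.035 and 0.035 m and z of stay_mid in the frame of rest_mid between -0.007 and 0.007 m and angle between the z axis of stay and the y axis of drawer, either way round below 0.15 rad and value of joint lid below 0.04 rad and linear speed of stay below 0.02 m/s); the robot touches nothing.
It fails at once if the small mould was moved by more than 40 mm (distance of small_mould from where it was at the start of the episode above 0.04 m).
It fails at once if the follower was moved by more than 40 mm (distance of follower from where it was at the start of the episode above 0.04 m).
It fails at once if the weight was moved by more than 40 mm (distance of weight from where it was at the start of the episode above 0.04 m).
It also fails if it takes over 72 s, if anything falls off the work surface, if the arm or the gripper's body presses on something with over 40 N, if the wrist force passes 120 N, or if a joint passes its speed limit or range.

## Working session

There is one attempt and no reset: what is moved stays moved. The work goes in short steps, Python scripts to look and compute and a tool call to move; the robot and the scene stay as the last step left them, time stands still between calls to the robot, and variables do not carry over. Pictures are saved under pics/ and viewed, at most 10 in all, crops included, and the job is handed in when it is done.

Besides the shell and the picture viewer there is one more tool, called after "Request:" as name([rows], argument=value, ...), one row to a line, values as JSON. servo_tool: Moves the arm, as the interface text tells. Its arguments: {"type":"object","properties":{"steps":{"type":"array"},"newtons":{"type":"number"}},"required":["steps"]}

```bash
ls; mkdir -p pics; cat > h.py <<'E'
import numpy as np, cv2
from rig import env
def cam(name):
    m=env.camera_model(name); f=240/np.tan(np.radians(m['fovy'])/2); return f,m['cx'],m['cy'],np.array(m['T'])
def pts(depth,c):
    f,cx,cy,T=c; v,u=np.mgrid[0:480,0:640]
    P=np.stack([(u-cx)/f*depth,(v-cy)/f*depth,depth],-1)
    return P@T[:3,:3].T+T[:3,3]
def ray(u,v,z,c):
    f,cx,cy,T=c; d=T[:3,:3]@np.array([(u-cx)/f,(v-cy)/f,1]); o=T[:3,3]; return o+d*(z-o[2])/d[2]
def grab(name):
    c=cam(name); im,d=env.get_image(name); np.savez('pics/'+name+'.npz',im=im,d=d,P=pts(d,c)); return im,d,c
E
python3 - <<'E'
from h import *
for n in ['scene','top']:
    im,d,c=grab(n); cv2.imwrite(f'pics/{n}1.png',im[:,:,::-1]); print(n,c)
print(env.observe())
E
```

```text
pics
scene (np.float64(508.07349512956387), 323.0426158698333, 230.83498563892735, array([[ 0.81823219, -0.44398391,  0.36520456,  0.1941897 ],
       [-0.5748714 , -0.62708845,  0.52562625, -0.59932986],
       [-0.00435404, -0.64002997, -0.76833761,  0.86228775],
       [ 0.        ,  0.        ,  0.        ,  1.        ]]))
top (np.float64(565.9640999702395), 310.32689572400795, 246.00495483589202, array([[-0.02689698, -0.99521229,  0.09396299,  0.40213182],
       [-0.99954166,  0.02808173,  0.01130902, -0.1302958 ],
       [-0.01389352, -0.09361574, -0.99551146,  1.45986342],
       [ 0.        ,  0.        ,  0.        ,  1.        ]]))
{'time_s': 0.1, 'q': array([ 5.15472218e+01,  2.18379571e+01,  7.43774332e+01,  1.90173270e-04,
        8.38583552e+01, -1.23357413e+01]), 'qvel': array([ 0.00341983, -0.10504613, -0.07093832, -0.04320871,  0.03748508,
       -0.05456746]), 'joint_efforts': array([ 3.07344722e-03, -4.49212503e+01, -2.31657529e+01, -1.56250708e-04,
        3.62816943e-03,  1.56314343e-05]), 'position': array([0.24197104, 0.49366213, 0.24978328]), 'tool_rot': array([[-8.97896452e-01,  4.40205994e-01, -8.02992988e-04],
       [ 4.40206639e-01,  8.97895931e-01, -1.00590336e-03],
       [ 2.78199450e-04, -1.25667990e-03, -9.99999172e-01]]), 'ft_force': array([-0.74594941, -0.4485191 ,  0.0593339 ]), 'wrist_torque': array([ 0.00720637, -0.05046979, -0.01552427]), 'gripper_force': 0.0, 'grip_width': 0.08539023447135008}
```

View pics/scene1.png

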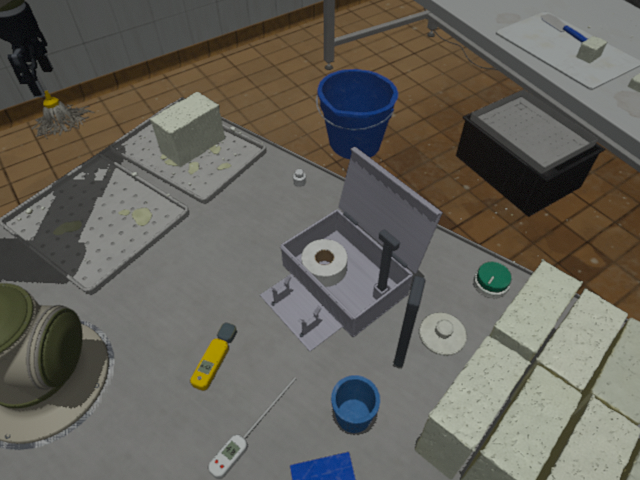

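View pics/top1.png

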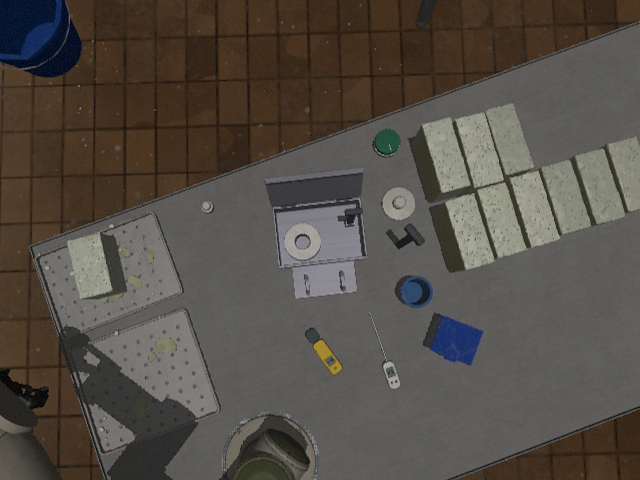

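Scene view: there are two candidates for the stay. One bar stands in the drawer's socket, with its head at scene (388,240) and top (349,216). A bigger T-bar stands outside, to the drawer's right, with its head at scene (417,285) and top (412,234). I choose the smaller one in the socket. The lid is open behind it, the forks are at top (308,283) and (342,281), and the bare area lies to the left at about top (230,250).

```bash
python3 - <<'E'
from h import *
c=np.load('pics/top.npz'); im,P=c['im'],c['P']; s=np.load('pics/scene.npz'); PS=s['P']
def roi(P,u0,u1,v0,v1,z0,z1):
    Q=P[v0:v1,u0:u1].reshape(-1,3); return Q[(Q[:,2]>z0)&(Q[:,2]<z1)]
Q=roi(P,265,375,195,275,.063,.077); r=cv2.minAreaRect((Q[:,:2]*1000).astype(np.float32)); print('rim',len(Q),r)
Q=roi(P,285,365,262,300,-.002,.06); 
for z0,z1 in [(.02,.065)]:
  K=Q[Q[:,2]>z0]; print('forks',len(K),K.min(0),K.max(0))
  for k in (K[K[:,1]>np.median(K[:,1])],K[K[:,1]<=np.median(K[:,1])]): print(k.mean(0))
for n,PP,b in (('top',P,(325,375,195,235)),('topbig',P,(385,430,215,255)),('scene',PS,(370,405,225,265)),('scenebig',PS,(395,430,270,310))):
    Q=roi(PP,*b,.1,.4); z=np.percentile(Q[:,2],98) if len(Q) else 0
    K=Q[Q[:,2]>z-.01]; print(n,len(Q),z,cv2.minAreaRect((K[:,:2]*1000).astype(np.float32)),K.mean(0))
Q=roi(P,260,370,165,215,.1,.3); print('lid',Q.min(0),Q.max(0))
# free-area heights
Q=P[215:330,190:265]; print('bare zmax',Q[...,2].max(),Q[0,0],Q[-1,-1])
for n,(u,v) in dict(weight=(207,208),foll=(398,203),mould=(413,291)).items(): print(n,P[v,u])
cv2.imwrite('pics/crop.png',cv2.resize(s['im'][200:380,250:450,::-1],None,fx=3,fy=3,interpolation=cv2.INTER_CUBIC))
E
```

```text
rim 784 ((568.1727905273438, -137.1373748779297), (160.11668395996094, 221.41387939453125), 4.959486484527588)
forks 127 [ 0.41326928 -0.19782517  0.02469187] [ 0.49178523 -0.09831739  0.05962432]
[ 0.43886966 -0.10363177  0.04121711]
[ 0.44480834 -0.1928399   0.04151217]
top 157 0.19684934568577642 ((597.5814819335938, -215.41664123535156), (14.51125717163086, 39.14632034301758), 3.390289783477783) [ 0.59707557 -0.21530753  0.19242125]
topbig 305 0.24786553481087137 ((536.0087890625, -342.21307373046875), (50.73954772949219, 18.826156616210938), 35.04119110107422) [ 0.53558231 -0.34210871  0.24332357]
scene 733 0.1941183198206019 ((596.836181640625, -217.16624450683594), (14.809905052185059, 41.108314514160156), 3.1775410175323486) [ 0.59550276 -0.21849113  0.19126583]
scenebig 433 0.24601724579739884 ((535.5827026367188, -344.541259765625), (52.1196403503418, 17.951343536376953), 37.0880126953125) [ 0.53322917 -0.34639914  0.24310364]
lid [ 0.5914804  -0.24129311  0.10002233] [ 0.69192017 -0.01656066  0.22456702]
bare zmax 1.459863422096025 [0.62959969 0.19759414 0.00327503] [ 0.32983875  0.01093612 -0.00424481]
weight [0.64102821 0.14638035 0.037339  ]
foll [ 0.64166499 -0.34122302  0.0254985 ]
mould [ 0.4166285  -0.37444639 -0.0032158 ]
```

View pics/crop.png

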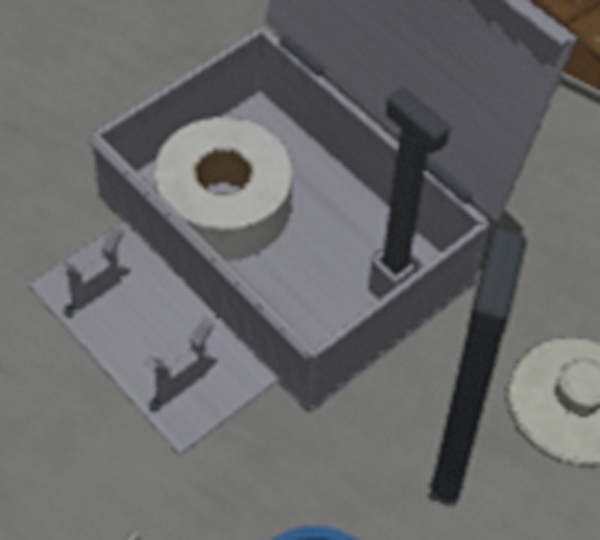

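The crop confirms it: the smaller T-bar stands in the socket, with its head along the hinge. The larger one stands free on the table to the right.

Request:
servo_tool([
  {"tx": 1.97, "ty": -3.95, "tz": 0.5, "yaw": -3.33, "claw": 5},
  {"tx": 1.97, "ty": -3.95, "tz": 0.5, "yaw": -3.33, "claw": 5},
  {"tx": 1.97, "ty": -3.95, "tz": 0.5, "yaw": -3.33, "claw": 5},
  {"tx": 1.97, "ty": -3.95, "tz": 0.5, "yaw": -3.33, "claw": 5},
  {"tx": 1.97, "ty": -3.95, "tz": 0.5, "yaw": -3.33, "claw": 5},
  {"tx": 1.97, "ty": -3.95, "tz": 0.5, "yaw": -3.33, "claw": 5},
  {"tx": 1.97, "ty": -3.95, "tz": 0.5, "yaw": -3.33, "claw": 5},
  {"tx": 1.97, "ty": -3.95, "tz": 0.5, "yaw": -3.33, "claw": 5},
  {"tx": 1.97, "ty": -3.95, "tz": 0.5, "yaw": -3.33, "claw": 5},
  {"tx": 1.97, "ty": -3.95, "tz": 0.5, "yaw": -3.33, "claw": 5},
  {"tx": 1.97, "ty": -3.95, "yaw": -3.33, "claw": 5},
  {"tx": 1.97, "ty": -3.95, "yaw": -3.33, "claw": 5},
  {"tx": 1.97, "ty": -3.95, "yaw": -3.33, "claw": 5},
  {"tx": 1.97, "ty": -3.95, "yaw": -3.33, "claw": 5},
  {"tx": 1.97, "ty": -3.95, "yaw": -3.33, "claw": 5},
  {"tx": 1.97, "ty": -3.95, "yaw": -3.33, "claw": 5},
  {"tx": 1.97, "ty": -3.95, "yaw": -3.33, "claw": 5},
  {"tx": 1.97, "ty": -3.95, "yaw": -3.33, "claw": 5},
  {"claw": 5},
  {"claw": 5},
])

```text
invalid input at $.steps[10]: expected keys tx, ty, tz, yaw, claw
```

```bash
python3 - <<'E'
from h import *
o=env.observe(); print(o['position'],np.degrees(np.arctan2(o['tool_rot'][1,1],o['tool_rot'][0,1])),o['grip_width'],env.tcp_to_tips,o['q'])
im,d,c=grab('wrist'); P=np.load('pics/wrist.npz')['P']
cv2.imwrite('pics/w1.png',im[:,:,::-1])
m=(P[...,2]>.17)&(P[...,2]<.205)&(np.hypot(P[...,0]-.597,P[...,1]+.217)<.05)&(d>0)
K=P[m]; print(len(K),cv2.minAreaRect((K[:,:2]*1000).astype(np.float32)),np.percentile(K[:,2],95))
E
```

```text
[0.24197104 0.49366213 0.24978328] 63.88295271243419 0.08539023447135008 0.019 [ 5.15472218e+01  2.18379571e+01  7.43774332e+01  1.90173270e-04
  8.38583552e+01 -1.23357413e+01]Traceback (most recent call last):
  File "<stdin>", line 6, in <module>
    return _quantile_unchecked(
        a, q, axis, out, overwrite_input, method, keepdims, weights)
    return _ureduce(a,
                    func=_quantile_ureduce_func,
    ...<5 lines>...
                    overwrite_input=overwrite_input,
                    method=method)
    r = func(a, **kwargs)
    result = _quantile(arr,
                       quantiles=q,
    ...<2 lines>...
                       out=out,
                       weights=wgt)
    slices_having_nans = np.isnan(arr[-1, ...])
                                  ~~~^^^^^^^^^
IndexError: index -1 is out of bounds for axis 0 with size 0
```

All keys are needed in every row.

Request:
servo_tool([
  {"tx": 1.97, "ty": -3.95, "tz": 0.5, "yaw": -3.33, "claw": 5},
  {"tx": 1.97, "ty": -3.95, "tz": 0.5, "yaw": -3.33, "claw": 5},
  {"tx": 1.97, "ty": -3.95, "tz": 0.5, "yaw": -3.33, "claw": 5},
  {"tx": 1.97, "ty": -3.95, "tz": 0.5, "yaw": -3.33, "claw": 5},
  {"tx": 1.97, "ty": -3.95, "tz": 0.5, "yaw": -3.33, "claw": 5},
  {"tx": 1.97, "ty": -3.95, "tz": 0.5, "yaw": -3.33, "claw": 5},
  {"tx": 1.97, "ty": -3.95, "tz": 0.5, "yaw": -3.33, "claw": 5},
  {"tx": 1.97, "ty": -3.95, "tz": 0.5, "yaw": -3.33, "claw": 5},
  {"tx": 1.97, "ty": -3.95, "tz": 0.5, "yaw": -3.33, "claw": 5},
  {"tx": 1.97, "ty": -3.95, "tz": 0.5, "yaw": -3.33, "claw": 5},
  {"tx": 1.97, "ty": -3.95, "tz": 0, "yaw": -3.33, "claw": 5},
  {"tx": 1.97, "ty": -3.95, "tz": 0, "yaw": -3.33, "claw": 5},
  {"tx": 1.97, "ty": -3.95, "tz": 0, "yaw": -3.33, "claw": 5},
  {"tx": 1.97, "ty": -3.95, "tz": 0, "yaw": -3.33, "claw": 5},
  {"tx": 1.97, "ty": -3.95, "tz": 0, "yaw": -3.33, "claw": 5},
  {"tx": 1.97, "ty": -3.95, "tz": 0, "yaw": -3.33, "claw": 5},
  {"tx": 1.97, "ty": -3.95, "tz": 0, "yaw": -3.33, "claw": 5},
  {"tx": 1.97, "ty": -3.95, "tz": 0, "yaw": -3.33, "claw": 5},
  {"tx": 0, "ty": 0, "tz": 0, "yaw": 0, "claw": 5},
  {"tx": 0, "ty": 0, "tz": 0, "yaw": 0, "claw": 5},
])

```text
time_s: 2.15
position: [0.5966, -0.2177, 0.2993]
tool_rot: [[-0.068, 0.998, -0.002], [0.998, 0.068, 0.001], [0.001, -0.001, -1.0]]
ft_force: [-0.1, 1.0, 0.8]
grip_width: 0.0499
gripper_force: 0.0
```

```bash
python3 - <<'E'
from h import *
o=env.observe(); print(o['position'],np.degrees(np.arctan2(o['tool_rot'][1,1],o['tool_rot'][0,1])),o['grip_width'],o['q'])
im,d,c=grab('wrist'); P=np.load('pics/wrist.npz')['P']
cv2.imwrite('pics/w1.png',im[:,:,::-1])
m=(P[...,2]>.17)&(P[...,2]<.205)&(np.hypot(P[...,0]-.597,P[...,1]+.217)<.05)&(d>0)
K=P[m]; print(len(K)); 
if len(K): print(cv2.minAreaRect((K[:,:2]*1000).astype(np.float32)),np.percentile(K[:,2],95))
E
```

```text
[ 0.59663423 -0.21773111  0.2992811 ] 3.900951613554405 0.0499203873040697 [-3.07140484e+01  2.94355925e+01  5.36603356e+01  1.06100019e-02
  9.70105204e+01 -3.46136656e+01]
1629
((596.2716064453125, -215.76858520507812), (14.009407997131348, 40.75148391723633), 5.012441635131836) 0.19428784898382004
```

Request:
servo_tool([
  {"tx": 0, "ty": 0.15, "tz": -3, "yaw": 0, "claw": 5},
  {"tx": 0, "ty": 0, "tz": -3, "yaw": 0, "claw": 5},
  {"tx": 0, "ty": 0, "tz": -3, "yaw": 0, "claw": 5},
  {"tx": 0, "ty": 0, "tz": -1.9, "yaw": 0, "claw": 5},
  {"tx": 0, "ty": 0, "tz": 0, "yaw": 0, "claw": 3},
  {"tx": 0, "ty": 0, "tz": 0, "yaw": 0, "claw": 2},
  {"tx": 0, "ty": 0, "tz": 0, "yaw": 0, "claw": 1},
  {"tx": 0, "ty": 0, "tz": 0, "yaw": 0, "claw": 1},
  {"tx": 0, "ty": 0, "tz": 0, "yaw": 0, "claw": 1},
  {"tx": 0, "ty": 0, "tz": 0, "yaw": 0, "claw": 1},
], newtons=40)

```text
time_s: 3.2
position: [0.5971, -0.2158, 0.1932]
tool_rot: [[-0.069, 0.998, 0.003], [0.998, 0.069, -0.001], [-0.002, 0.003, -1.0]]
ft_force: [-0.9, -0.1, 6.1]
grip_width: 0.0132
gripper_force: 42.0
```

Request:
servo_tool([
  {"tx": 0, "ty": 0, "tz": 0.5, "yaw": 0, "claw": 1},
  {"tx": 0, "ty": 0, "tz": 1, "yaw": 0, "claw": 1},
  {"tx": 0, "ty": 0, "tz": 1, "yaw": 0, "claw": 1},
  {"tx": 0, "ty": 0, "tz": 1, "yaw": 0, "claw": 1},
  {"tx": 0, "ty": 0, "tz": 1, "yaw": 0, "claw": 1},
  {"tx": 0, "ty": 0, "tz": 1, "yaw": 0, "claw": 1},
  {"tx": 0, "ty": 0, "tz": 1.5, "yaw": 0, "claw": 1},
  {"tx": 0, "ty": 0, "tz": 1.5, "yaw": 0, "claw": 1},
  {"tx": 0, "ty": 0, "tz": 1.5, "yaw": 0, "claw": 1},
  {"tx": 0, "ty": 0, "tz": 1.5, "yaw": 0, "claw": 1},
  {"tx": 0, "ty": 0, "tz": 0, "yaw": 0, "claw": 1},
])

```text
time_s: 4.3
position: [0.5971, -0.2159, 0.3089]
tool_rot: [[-0.069, 0.998, 0.004], [0.998, 0.069, -0.002], [-0.002, 0.004, -1.0]]
ft_force: [-0.6, 0.5, -1.7]
grip_width: 0.0127
gripper_force: 40.9
```

```bash
python3 - <<'E'
from h import *
im,d,c=grab('scene'); cv2.imwrite('pics/s2.png',im[100:400,200:500,::-1])
E
```

```text
(no output)
```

View pics/s2.png

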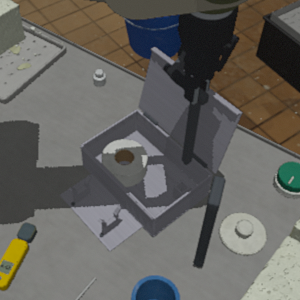

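The stay hangs upright from the gripper, clear of the socket, with its foot near crop (187,163), about 12 cm up. Next I carry it left while turning it a quarter turn.

Request:
servo_tool([
  {"tx": -0.3, "ty": 2.3, "tz": 0, "yaw": 7.2, "claw": 1},
  {"tx": -0.3, "ty": 2.3, "tz": 0, "yaw": 7.2, "claw": 1},
  {"tx": -0.3, "ty": 2.3, "tz": 0, "yaw": 7.2, "claw": 1},
  {"tx": -0.3, "ty": 2.3, "tz": 0, "yaw": 7.2, "claw": 1},
  {"tx": -0.3, "ty": 2.3, "tz": 0, "yaw": 7.2, "claw": 1},
  {"tx": -0.3, "ty": 2.3, "tz": 0, "yaw": 7.2, "claw": 1},
  {"tx": -0.3, "ty": 2.3, "tz": 0, "yaw": 7.2, "claw": 1},
  {"tx": -0.3, "ty": 2.3, "tz": 0, "yaw": 7.2, "claw": 1},
  {"tx": -0.3, "ty": 2.3, "tz": 0, "yaw": 7.2, "claw": 1},
  {"tx": -0.3, "ty": 2.3, "tz": 0, "yaw": 7.2, "claw": 1},
  {"tx": -0.3, "ty": 2.3, "tz": 0, "yaw": 7.2, "claw": 1},
  {"tx": -0.3, "ty": 2.3, "tz": 0, "yaw": 6.8, "claw": 1},
  {"tx": 0, "ty": 0, "tz": -2, "yaw": 0, "claw": 1},
  {"tx": 0, "ty": 0, "tz": -3, "yaw": 0, "claw": 1},
  {"tx": 0, "ty": 0, "tz": -3, "yaw": 0, "claw": 1},
  {"tx": 0, "ty": 0, "tz": -2, "yaw": 0, "claw": 1},
  {"tx": 0, "ty": 0, "tz": -1, "yaw": 0, "claw": 1},
  {"tx": 0, "ty": 0, "tz": 0, "yaw": 0, "claw": 1},
])

```text
time_s: 6.15
position: [0.5601, 0.0604, 0.1949]
tool_rot: [[-1.0, 0.001, -0.003], [0.001, 1.0, 0.0], [0.003, 0.0, -1.0]]
ft_force: [0.6, 0.7, -1.4]
grip_width: 0.0135
gripper_force: 40.8
```

Request:
servo_tool([
  {"tx": 0, "ty": 0, "tz": -0.3, "yaw": 0, "claw": 1},
  {"tx": 0, "ty": 0, "tz": -0.3, "yaw": 0, "claw": 1},
  {"tx": 0, "ty": 0, "tz": -0.2, "yaw": 0, "claw": 1},
  {"tx": 0, "ty": 0, "tz": 0, "yaw": 0, "claw": 1},
], newtons=20)

```text
time_s: 6.55
position: [0.561, 0.0603, 0.1893]
tool_rot: [[-1.0, 0.001, 0.002], [0.001, 1.0, -0.0], [-0.002, -0.0, -1.0]]
ft_force: [0.2, -0.3, 2.3]
grip_width: 0.0129
gripper_force: 41.5
```

Request:
servo_tool([
  {"tx": -0.8, "ty": 0, "tz": 0, "yaw": 0, "claw": 1},
  {"tx": -0.8, "ty": 0, "tz": -0.05, "yaw": 0, "claw": 1},
  {"tx": -0.8, "ty": 0, "tz": -0.1, "yaw": 0, "claw": 1},
  {"tx": -0.8, "ty": 0, "tz": -0.15, "yaw": 0, "claw": 1},
  {"tx": 0, "ty": 0, "tz": 0, "yaw": 0, "claw": 1},
], newtons=20)

```text
time_s: 7.05
position: [0.528, 0.0603, 0.1866]
tool_rot: [[-1.0, 0.001, 0.003], [0.001, 1.0, -0.0], [-0.003, -0.0, -1.0]]
ft_force: [0.1, -0.7, 7.3]
grip_width: 0.0133
gripper_force: 42.8
```

```bash
python3 - <<'E'
from h import *
im,d,c=grab('scene'); cv2.imwrite('pics/s3.png',im[100:400,150:450,::-1])
E
```

```text
(no output)
```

View pics/s3.png

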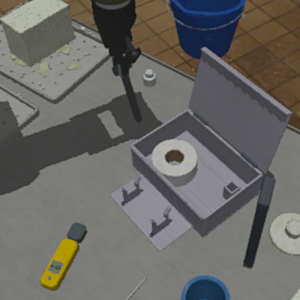

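The foot is planted at crop (138,121) and the bar is tilting about it, with the head moving toward the robot. I continue the arc.

Request:
servo_tool([
  {"tx": -1.03, "ty": 0, "tz": -0.18, "yaw": 0, "claw": 1},
  {"tx": -1.03, "ty": 0, "tz": -0.23, "yaw": 0, "claw": 1},
  {"tx": -1.0, "ty": 0, "tz": -0.3, "yaw": 0, "claw": 1},
  {"tx": -1.0, "ty": 0, "tz": -0.35, "yaw": 0, "claw": 1},
  {"tx": -0.95, "ty": 0, "tz": -0.41, "yaw": 0, "claw": 1},
  {"tx": -0.93, "ty": 0, "tz": -0.47, "yaw": 0, "claw": 1},
  {"tx": -0.9, "ty": 0, "tz": -0.52, "yaw": 0, "claw": 1},
  {"tx": -0.87, "ty": 0, "tz": -0.57, "yaw": 0, "claw": 1},
  {"tx": -0.83, "ty": 0, "tz": -0.63, "yaw": 0, "claw": 1},
], newtons=20)

```text
time_s: 8.0
position: [0.4419, 0.0604, 0.1491]
tool_rot: [[-1.0, 0.001, -0.0], [0.001, 1.0, -0.0], [0.0, -0.0, -1.0]]
ft_force: [-2.8, 0.1, 7.2]
grip_width: 0.0132
gripper_force: 46.8
```

Request:
servo_tool([
  {"tx": -0.78, "ty": 0, "tz": -0.65, "yaw": 0, "claw": 1},
  {"tx": -0.75, "ty": 0, "tz": -0.72, "yaw": 0, "claw": 1},
  {"tx": -0.71, "ty": 0, "tz": -0.77, "yaw": 0, "claw": 1},
  {"tx": -0.65, "ty": 0, "tz": -0.8, "yaw": 0, "claw": 1},
  {"tx": -0.6, "ty": 0, "tz": -0.85, "yaw": 0, "claw": 1},
  {"tx": -0.57, "ty": 0, "tz": -0.88, "yaw": 0, "claw": 1},
  {"tx": -0.5, "ty": 0, "tz": -0.91, "yaw": 0, "claw": 1},
  {"tx": -0.45, "ty": 0, "tz": -0.94, "yaw": 0, "claw": 1},
  {"tx": -0.39, "ty": 0, "tz": -0.97, "yaw": 0, "claw": 1},
  {"tx": -0.33, "ty": 0, "tz": -1, "yaw": 0, "claw": 1},
  {"tx": 0, "ty": 0, "tz": 0, "yaw": 0, "claw": 1},
], newtons=20)

```text
time_s: 9.1
position: [0.3842, 0.0606, 0.0632]
tool_rot: [[-1.0, 0.001, -0.003], [0.001, 1.0, 0.0], [0.003, 0.0, -1.0]]
ft_force: [-0.8, -0.2, -0.2]
grip_width: 0.0127
gripper_force: 59.2
```

Request:
servo_tool([
  {"tx": -0.25, "ty": 0, "tz": -1, "yaw": 0, "claw": 1},
  {"tx": -0.2, "ty": 0, "tz": -1, "yaw": 0, "claw": 1},
  {"tx": -0.1, "ty": 0, "tz": -0.7, "yaw": 0, "claw": 1},
  {"tx": 0, "ty": 0, "tz": 0, "yaw": 0, "claw": 1},
], newtons=20)

```text
time_s: 9.5
position: [0.38, 0.0604, 0.0366]
tool_rot: [[-1.0, 0.001, -0.001], [0.001, 1.0, 0.0], [0.001, 0.0, -1.0]]
ft_force: [-2.4, 0.3, 3.0]
grip_width: 0.0136
gripper_force: 62.0
```

```bash
python3 - <<'E'
from h import *
im,d,c=grab('scene'); cv2.imwrite('pics/s4.png',cv2.resize(im[120:340,120:380,::-1],None,fx=2.5,fy=2.5))
E
```

```text
(no output)
```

View pics/s4.png

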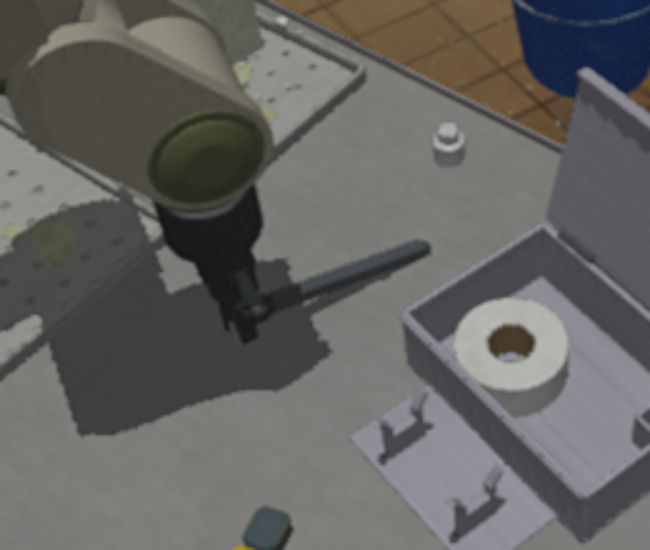

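The bar lies almost flat, with its foot at crop (425,247) and its head in the fingers. I lower slightly, open, and rise.

Request:
servo_tool([
  {"tx": 0, "ty": 0, "tz": -0.4, "yaw": 0, "claw": 1},
  {"tx": 0, "ty": 0, "tz": -0.4, "yaw": 0, "claw": 1},
  {"tx": 0, "ty": 0, "tz": 0, "yaw": 0, "claw": 2},
  {"tx": 0, "ty": 0, "tz": 0, "yaw": 0, "claw": 3},
  {"tx": 0, "ty": 0, "tz": 0, "yaw": 0, "claw": 4.5},
  {"tx": 0, "ty": 0, "tz": 0, "yaw": 0, "claw": 6},
  {"tx": 0, "ty": 0, "tz": 0, "yaw": 0, "claw": 6},
  {"tx": 0, "ty": 0, "tz": 3, "yaw": 0, "claw": 6},
  {"tx": 1, "ty": 0, "tz": 4, "yaw": 0, "claw": 6},
  {"tx": 2, "ty": 0, "tz": 4, "yaw": 0, "claw": 6},
  {"tx": 3, "ty": 0, "tz": 4, "yaw": 0, "claw": 6},
  {"tx": 3, "ty": 0, "tz": 3, "yaw": 0, "claw": 6},
  {"tx": 0, "ty": 0, "tz": 0, "yaw": 0, "claw": 6},
], newtons=20)

```text
time_s: 10.85
position: [0.4745, 0.06, 0.2125]
tool_rot: [[-1.0, 0.001, 0.009], [0.001, 1.0, -0.001], [-0.01, -0.001, -1.0]]
ft_force: [-0.4, -0.4, -0.2]
grip_width: 0.0599
gripper_force: 0.0
```

```bash
python3 - <<'E'
from h import *
im,d,c=grab('wrist'); P=np.load('pics/wrist.npz')['P']; cv2.imwrite('pics/w2.png',im[:,:,::-1])
print(env.observe()['position'], c[3][:3,3])
m=(im.max(2)<75)&(d>.1)&(P[...,2]<.07)&(abs(P[...,1]-.06)<.06)
m=cv2.morphologyEx(m.astype(np.uint8),cv2.MORPH_OPEN,np.ones((5,5)))
n,l,s,ce=cv2.connectedComponentsWithStats(m)
for i in range(1,n):
    if s[i,4]>500: K=P[l==i]; print(s[i],cv2.minAreaRect((K[:,:2]*1000).astype(np.float32)),K[:,2].min(),np.percentile(K[:,2],[50,99]))
# height-based
m=(d>.1)&(P[...,2]>.009)&(P[...,2]<.06)&(abs(P[...,1]-.06)<.05)&(P[...,0]<.62)
K=P[m]; print(len(K))
if len(K):
  print(cv2.minAreaRect((K[:,:2]*1000).astype(np.float32)))
  for x in np.arange(.35,.62,.02):
    k=K[abs(K[:,0]-x)<.006]
    if len(k): print(round(x,2),k[:,1].min().round(4),k[:,1].max().round(4),np.percentile(k[:,2],95).round(4))
E
```

```text
[0.47175492 0.06022433 0.20987052] [0.39657367 0.0608732  0.33477987]
[ 307   80   21   74 1401] ((400.5673522949219, 60.99602127075195), (13.605396270751953, 51.56862258911133), 89.84648132324219) -0.0004219936959659609 [0.02596969 0.0413738 ]
[ 308  194   18   99 1634] ((499.7339172363281, 60.68008041381836), (85.70932006835938, 13.686291694641113), 0.4493683874607086) -0.0024213200142940705 [0.01810137 0.02192181]
4220
((471.66253662109375, 61.15901565551758), (189.26553344726562, 13.991644859313965), 0.028871752321720123)
0.39 0.0542 0.0678 0.0409
0.41 0.0545 0.0676 0.0263
0.43 0.0543 0.0677 0.0248
0.45 0.0542 0.0679 0.0232
0.47 0.0548 0.0681 0.0216
0.49 0.0547 0.0675 0.0201
0.51 0.0545 0.0676 0.0183
0.53 0.0544 0.0678 0.0167
0.55 0.0542 0.0679 0.0153
0.57 0.0576 0.0646 0.011
```

View pics/w2.png

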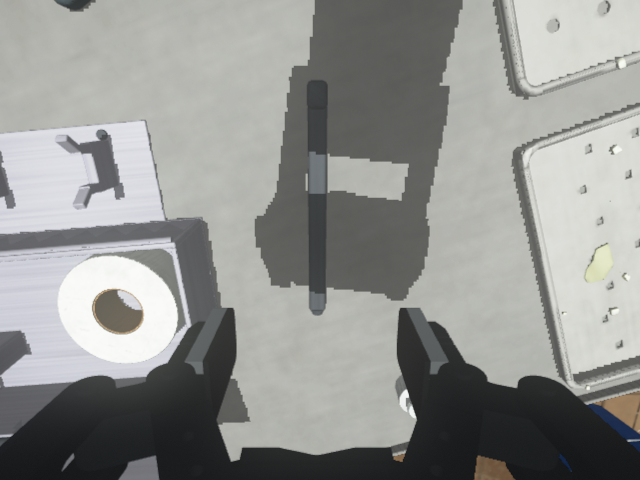

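The bar lies straight along world x, on its T edge and foot, and is let go. Its head is at pixel (317,93) and its foot at (317,308), so the middle is at (0.472, 0.061). Next I grasp it across the middle.

Request:
servo_tool([
  {"tx": 0, "ty": 0.1, "tz": -4, "yaw": 0, "claw": 5},
  {"tx": 0, "ty": 0, "tz": -4, "yaw": 0, "claw": 5},
  {"tx": 0, "ty": 0, "tz": -4, "yaw": 0, "claw": 5},
  {"tx": 0, "ty": 0, "tz": -4, "yaw": 0, "claw": 5},
  {"tx": 0, "ty": 0, "tz": -2.5, "yaw": 0, "claw": 5},
  {"tx": 0, "ty": 0, "tz": 0, "yaw": 0, "claw": 4},
  {"tx": 0, "ty": 0, "tz": 0, "yaw": 0, "claw": 3},
  {"tx": 0, "ty": 0, "tz": 0, "yaw": 0, "claw": 2},
  {"tx": 0, "ty": 0, "tz": 0, "yaw": 0, "claw": 1},
  {"tx": 0, "ty": 0, "tz": 0, "yaw": 0, "claw": 1},
  {"tx": 0, "ty": 0, "tz": 0, "yaw": 0, "claw": 1},
  {"tx": 0, "ty": 0, "tz": 0, "yaw": 0, "claw": 1},
], newtons=50)

```text
time_s: 12.1
position: [0.4709, 0.0614, 0.0251]
tool_rot: [[-1.0, 0.001, 0.002], [0.001, 1.0, -0.0], [-0.002, -0.0, -1.0]]
ft_force: [-1.8, 0.4, 7.6]
grip_width: 0.0127
gripper_force: 52.1
```

Request:
servo_tool([
  {"tx": 0, "ty": 0, "tz": 1, "yaw": 0, "claw": 1},
  {"tx": 0, "ty": 0, "tz": 3, "yaw": 0, "claw": 1},
  {"tx": 0, "ty": 0, "tz": 4, "yaw": 0, "claw": 1},
  {"tx": 0, "ty": 0, "tz": 4, "yaw": 0, "claw": 1},
  {"tx": -0.24, "ty": -1.75, "tz": 0, "yaw": -7.2, "claw": 1},
  {"tx": -0.24, "ty": -1.75, "tz": 0, "yaw": -7.2, "claw": 1},
  {"tx": -0.24, "ty": -1.75, "tz": 0, "yaw": -7.2, "claw": 1},
  {"tx": -0.24, "ty": -1.75, "tz": 0, "yaw": -7.2, "claw": 1},
  {"tx": -0.24, "ty": -1.75, "tz": 0, "yaw": -7.2, "claw": 1},
  {"tx": -0.24, "ty": -1.75, "tz": 0, "yaw": -7.2, "claw": 1},
  {"tx": -0.24, "ty": -1.75, "tz": 0, "yaw": -7.2, "claw": 1},
  {"tx": -0.24, "ty": -1.75, "tz": 0, "yaw": -7.2, "claw": 1},
  {"tx": -0.24, "ty": -1.75, "tz": 0, "yaw": -7.2, "claw": 1},
  {"tx": -0.24, "ty": -1.75, "tz": 0, "yaw": -7.2, "claw": 1},
  {"tx": -0.24, "ty": -1.75, "tz": 0, "yaw": -7.2, "claw": 1},
  {"tx": -0.24, "ty": -1.75, "tz": 0, "yaw": -6.8, "claw": 1},
  {"tx": 0, "ty": 0, "tz": 0, "yaw": 0, "claw": 1},
], newtons=50)

```text
time_s: 13.8
position: [0.4415, -0.1501, 0.1446]
tool_rot: [[-0.065, 0.998, 0.001], [0.998, 0.065, -0.001], [-0.001, 0.001, -1.0]]
ft_force: [-0.4, 0.7, -2.0]
grip_width: 0.0126
gripper_force: 50.8
```

```bash
python3 - <<'E'
from h import *
im,d,c=grab('wrist'); P=np.load('pics/wrist.npz')['P']; cv2.imwrite('pics/w3.png',im[:,:,::-1])
o=env.observe(); print(o['position'],c[3][:3,3],o['gripper_force'])
# fork points
for n,m in (('wrist',(d>.1)&(P[...,2]>.027)&(P[...,2]<.063)),):
    m=cv2.morphologyEx((m&(abs(P[...,0]-.44)<.04)&(abs(P[...,1]+.148)<.07)).astype(np.uint8),cv2.MORPH_OPEN,np.ones((2,2)))
    k,l,s,ce=cv2.connectedComponentsWithStats(m)
    for i in range(1,k):
        if s[i,4]>20: K=P[l==i]; print(s[i],K.min(0).round(4),K.max(0).round(4),K.mean(0).round(4))
# held bar heights
m=(d>.1)&(P[...,2]>.1)&(P[...,2]<.2)&(abs(P[...,0]-.44)<.06); K=P[m]
for y in np.arange(-.25,-.04,.02):
    k=K[abs(K[:,1]-y)<.006]
    if len(k): print(round(y,2),np.percentile(k[:,0],[2,98]).round(4),np.percentile(k[:,2],95).round(4))
E
```

```text
[ 0.44145021 -0.14903493  0.14438017] [ 0.43581227 -0.0733498   0.2674894 ] 50.82149147987366
[266 165  29  22 494] [ 4.070e-01 -1.198e-01 -2.000e-04] [ 0.4358 -0.0733  0.2675] [ 0.4194 -0.1052  0.0523]
[341 164  22  22 375] [ 0.4358 -0.1151  0.0012] [ 0.4679 -0.0733  0.2675] [ 0.4561 -0.1027  0.0505]
-0.19 [0.4369 0.4504] 0.1373
-0.17 [0.4357 0.4492] 0.139
-0.15 [0.4069 0.4825] 0.1861
-0.13 [0.4333 0.4813] 0.1819
-0.11 [0.4317 0.4451] 0.1438
-0.09 [0.4302 0.4436] 0.1453
-0.07 [0.429  0.4423] 0.1598
```

View pics/w3.png

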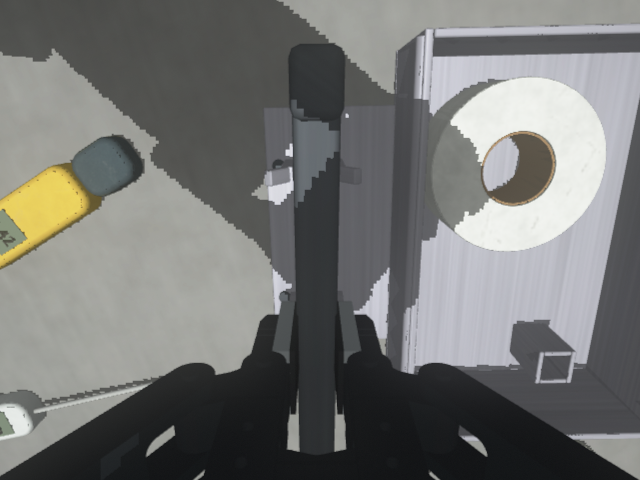

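The bar is held over the forks, with its head at (317,80). The left fork's prongs show symmetrically on both sides of it, at (280,176) and (350,175), so it is aligned and I lower it.

Request:
servo_tool([
  {"tx": 0, "ty": 0, "tz": -2.5, "yaw": 0, "claw": 1},
  {"tx": 0, "ty": 0, "tz": -2.5, "yaw": 0, "claw": 1},
  {"tx": 0, "ty": 0, "tz": -1.5, "yaw": 0, "claw": 1},
  {"tx": 0, "ty": 0, "tz": -1, "yaw": 0, "claw": 1},
  {"tx": 0, "ty": 0, "tz": -1, "yaw": 0, "claw": 1},
  {"tx": 0, "ty": 0, "tz": -0.6, "yaw": 0, "claw": 1},
  {"tx": 0, "ty": 0, "tz": 0, "yaw": 0, "claw": 1},
], newtons=50)

```text
time_s: 14.55
position: [0.4419, -0.1485, 0.0529]
tool_rot: [[-0.069, 0.998, 0.0], [0.998, 0.069, -0.0], [-0.0, 0.0, -1.0]]
ft_force: [0.3, 1.0, -0.1]
grip_width: 0.0127
gripper_force: 51.2
```

Request:
servo_tool([
  {"tx": 0, "ty": 0, "tz": -0.2, "yaw": 0, "claw": 1},
  {"tx": 0, "ty": 0, "tz": 0, "yaw": 0, "claw": 1.6},
  {"tx": 0, "ty": 0, "tz": 0, "yaw": 0, "claw": 2},
  {"tx": 0, "ty": 0, "tz": 0, "yaw": 0, "claw": 3},
  {"tx": 0, "ty": 0, "tz": 0, "yaw": 0, "claw": 3},
  {"tx": 0, "ty": 0, "tz": 2, "yaw": 0, "claw": 3},
  {"tx": 0, "ty": 0, "tz": 4, "yaw": 0, "claw": 3},
  {"tx": 0, "ty": 0, "tz": 5, "yaw": 0, "claw": 3},
  {"tx": 0, "ty": 0, "tz": 5, "yaw": 0, "claw": 3},
  {"tx": 0, "ty": 0, "tz": 5, "yaw": 0, "claw": 3},
  {"tx": 0, "ty": 0, "tz": 5, "yaw": 0, "claw": 3},
  {"tx": 0, "ty": 0, "tz": 0, "yaw": 0, "claw": 3},
], newtons=50)

```text
time_s: 15.75
position: [0.443, -0.1494, 0.317]
tool_rot: [[-0.069, 0.998, 0.01], [0.998, 0.069, -0.007], [-0.007, 0.01, -1.0]]
ft_force: [-0.6, -0.8, 0.4]
grip_width: 0.0299
gripper_force: 0.0
```

```bash
python3 - <<'E'
from h import *
print(env.observe()['position'])
im,d,c=grab('wrist'); P=np.load('pics/wrist.npz')['P']; cv2.imwrite('pics/w4.png',im[:,:,::-1])
m=(d>.1)&(P[...,2]>.041)&(P[...,2]<.064)&(abs(P[...,0]-.44)<.012)&(abs(P[...,1]+.148)<.12)
K=P[m]; 
for y in np.arange(-.26,-.03,.02):
    k=K[abs(K[:,1]-y)<.006]
    if len(k): print(round(y,3),np.percentile(k[:,0],[2,98]).round(4),np.percentile(k[:,2],[50,95]).round(4))
print(K[:,1].min(),K[:,1].max())
im,d,c=grab('top'); P=np.load('pics/top.npz')['P']
Q=P[165:215,260:370].reshape(-1,3); Q=Q[(Q[:,2]>.08)&(Q[:,2]<.23)]; print('lid',Q.min(0),Q.max(0)); K=Q[Q[:,2]>.21]; print(K.min(0),K.max(0),K.mean(0))
E
```

```text
[ 0.4429768  -0.14943649  0.317003  ]
-0.24 [0.4415 0.4518] [0.0444 0.0464]
-0.22 [0.4393 0.4517] [0.0454 0.047 ]
-0.2 [0.4284 0.4514] [0.0455 0.0488]
-0.18 [0.4369 0.45  ] [0.0453 0.0465]
-0.16 [0.4356 0.4486] [0.0455 0.0468]
-0.14 [0.4344 0.4471] [0.0454 0.0467]
-0.12 [0.4331 0.4466] [0.0455 0.047 ]
-0.1 [0.4311 0.4514] [0.0454 0.049 ]
-0.08 [0.4297 0.4437] [0.0453 0.0468]
-0.06 [0.4288 0.442 ] [0.058  0.0595]
-0.2435571361323839 -0.05433287358912628
lid [ 0.63530223 -0.24098554  0.08007327] [ 0.69196993 -0.01639416  0.22386607]
[ 0.66239691 -0.23846515  0.21017829] [ 0.69196993 -0.01639416  0.22386607] [ 0.6767686  -0.12859638  0.21744961]
```

The bar sits level in both forks: top at 45.5 mm, ends at y -0.244 and -0.054, so it is centred. Now the lid: I close the fingers and go over and behind its upper edge.

Request:
servo_tool([
  {"tx": 3.9, "ty": 1.28, "tz": 0, "yaw": 0, "claw": 1},
  {"tx": 3.9, "ty": 1.28, "tz": 0, "yaw": 0, "claw": 0},
  {"tx": 3.9, "ty": 1.28, "tz": 0, "yaw": 0, "claw": 0},
  {"tx": 3.9, "ty": 1.28, "tz": 0, "yaw": 0, "claw": 0},
  {"tx": 3.9, "ty": 1.28, "tz": 0, "yaw": 0, "claw": 0},
  {"tx": 3.9, "ty": 1.28, "tz": 0, "yaw": 0, "claw": 0},
  {"tx": 4, "ty": 1.28, "tz": 0, "yaw": 0, "claw": 0},
  {"tx": 0, "ty": 0, "tz": 0, "yaw": 0, "claw": 0},
  {"tx": 0, "ty": 0, "tz": 0, "yaw": 0, "claw": 0},
], newtons=50)

```text
time_s: 16.75
position: [0.716, -0.0589, 0.3072]
tool_rot: [[-0.069, 0.998, -0.005], [0.998, 0.069, 0.001], [0.001, -0.005, -1.0]]
ft_force: [0.0, 0.2, 1.4]
grip_width: 0.0001
gripper_force: 0.0
```

Reachable. Descend behind the lid's edge, then start pulling forward.

Request:
servo_tool([
  {"tx": 0.2, "ty": 0, "tz": -3, "yaw": 0, "claw": 0},
  {"tx": 0, "ty": 0, "tz": -3, "yaw": 0, "claw": 0},
  {"tx": 0, "ty": 0, "tz": -2.5, "yaw": 0, "claw": 0},
  {"tx": 0, "ty": 0, "tz": -0.7, "yaw": 0, "claw": 0},
  {"tx": 0, "ty": 0, "tz": 0, "yaw": 0, "claw": 0},
  {"tx": -1, "ty": -0.07, "tz": 0, "yaw": 0, "claw": 0},
  {"tx": -1, "ty": -0.07, "tz": 0, "yaw": 0, "claw": 0},
  {"tx": -1, "ty": -0.07, "tz": 0, "yaw": 0, "claw": 0},
  {"tx": 0, "ty": 0, "tz": 0, "yaw": 0, "claw": 0},
], newtons=50)

```text
time_s: 17.65
position: [0.6874, -0.0615, 0.2215]
tool_rot: [[-0.068, 0.998, 0.004], [0.998, 0.068, -0.001], [-0.001, 0.003, -1.0]]
ft_force: [-0.6, -0.1, 0.8]
grip_width: 0.0001
gripper_force: 0.0
```

```bash
cat >> h.py <<'E'
def lid():
    im,d,c=grab('top'); P=np.load('pics/top.npz')['P']
    Q=P[150:270,255:325].reshape(-1,3); o=np.array([.643,-.134]); u=np.array([.9976,.0698]); w=np.array([-.0698,.9976])
    r=(Q[:,:2]-o)@u; t=(Q[:,:2]-o)@w
    for t0 in (.02,.095):
        k=(abs(t-t0)<.012)&(Q[:,2]>.065)&(Q[:,2]<.235)&(r>-.17)&(r<.06)
        for z in np.arange(.07,.23,.02):
            j=k&(abs(Q[:,2]-z)<.01)
            if j.sum(): print(t0,z.round(2),j.sum(),np.median(r[j]).round(3),r[j].min().round(3),r[j].max().round(3))
E
python3 -c "
from h import *
lid(); im,d,c=grab('scene'); cv2.imwrite('pics/s5.png',im[100:400,200:500,::-1])"
```

```text
0.02 0.07 59 -0.004 -0.155 0.004
0.02 0.09 32 0.005 0.003 0.008
0.02 0.11 29 0.009 0.006 0.012
0.02 0.13 32 0.013 0.01 0.016
0.02 0.15 39 0.017 0.013 0.021
0.02 0.17 30 0.022 0.019 0.024
0.02 0.19 37 0.025 0.023 0.028
0.02 0.21 39 0.03 0.024 0.037
0.095 0.07 26 -0.153 -0.156 -0.149
0.095 0.17 7 0.022 0.021 0.023
0.095 0.19 26 0.025 0.022 0.027
0.095 0.21 46 0.029 0.022 0.036
```

View pics/s5.png

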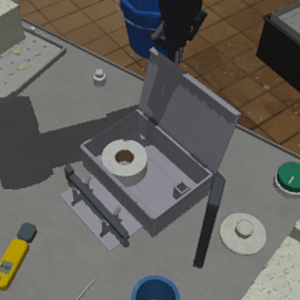

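The bar lies in both forks (crop about (97,205)), and the gripper stands behind the lid's edge at (183,45). The lid has already moved to about 1.79 rad, so I keep swinging it.

Request:
servo_tool([
  {"tx": -1, "ty": -0.07, "tz": 0, "yaw": 0, "claw": 0},
  {"tx": -1, "ty": -0.07, "tz": -0.1, "yaw": 0, "claw": 0},
  {"tx": -1, "ty": -0.07, "tz": -0.1, "yaw": 0, "claw": 0},
  {"tx": -1, "ty": -0.07, "tz": -0.1, "yaw": 0, "claw": 0},
  {"tx": -1, "ty": -0.07, "tz": -0.1, "yaw": 0, "claw": 0},
  {"tx": -1, "ty": -0.07, "tz": -0.1, "yaw": 0, "claw": 0},
], newtons=50)

```text
time_s: 18.35
position: [0.6285, -0.0657, 0.2149]
tool_rot: [[-0.069, 0.998, 0.004], [0.998, 0.069, -0.001], [-0.001, 0.003, -1.0]]
ft_force: [3.9, -0.4, -0.3]
grip_width: 0.0004
gripper_force: 1.6
```

Request:
servo_tool([
  {"tx": -1.2, "ty": -0.08, "tz": -0.25, "yaw": 0, "claw": 0},
  {"tx": -1.2, "ty": -0.08, "tz": -0.35, "yaw": 0, "claw": 0},
  {"tx": -1.1, "ty": -0.07, "tz": -0.45, "yaw": 0, "claw": 0},
  {"tx": -1.0, "ty": -0.07, "tz": -0.55, "yaw": 0, "claw": 0},
  {"tx": -0.95, "ty": -0.07, "tz": -0.65, "yaw": 0, "claw": 0},
  {"tx": -0.85, "ty": -0.06, "tz": -0.7, "yaw": 0, "claw": 0},
  {"tx": -0.8, "ty": -0.05, "tz": -0.8, "yaw": 0, "claw": 0},
  {"tx": -0.75, "ty": -0.05, "tz": -0.85, "yaw": 0, "claw": 0},
  {"tx": -0.65, "ty": -0.04, "tz": -0.95, "yaw": 0, "claw": 0},
], newtons=50)

```text
time_s: 19.25
position: [0.5433, -0.0715, 0.1591]
tool_rot: [[-0.069, 0.998, 0.002], [0.998, 0.069, -0.001], [-0.001, 0.002, -1.0]]
ft_force: [-0.3, -0.0, 2.6]
grip_width: -0.0002
gripper_force: 1.2
```

Request:
servo_tool([
  {"tx": -0.55, "ty": -0.04, "tz": -1, "yaw": 0, "claw": 0},
  {"tx": -0.5, "ty": -0.03, "tz": -1, "yaw": 0, "claw": 0},
  {"tx": -0.4, "ty": -0.03, "tz": -1, "yaw": 0, "claw": 0},
  {"tx": -0.3, "ty": -0.02, "tz": -1, "yaw": 0, "claw": 0},
  {"tx": -0.2, "ty": -0.01, "tz": -1, "yaw": 0, "claw": 0},
  {"tx": -0.1, "ty": 0, "tz": -0.7, "yaw": 0, "claw": 0},
  {"tx": 0, "ty": 0, "tz": -0.4, "yaw": 0, "claw": 0},
  {"tx": 0, "ty": 0, "tz": -0.2, "yaw": 0, "claw": 0},
  {"tx": 0, "ty": 0, "tz": 0, "yaw": 0, "claw": 0},
], newtons=50)

```text
time_s: 20.15
position: [0.5221, -0.0723, 0.096]
tool_rot: [[-0.069, 0.998, -0.0], [0.998, 0.069, -0.0], [-0.0, -0.0, -1.0]]
ft_force: [-3.0, -0.0, 8.4]
grip_width: -0.0003
gripper_force: 4.4
```

Request:
servo_tool([
  {"tx": 0, "ty": 0, "tz": -0.15, "yaw": 0, "claw": 0},
  {"tx": 0, "ty": 0, "tz": -0.15, "yaw": 0, "claw": 0},
  {"tx": 0, "ty": 0, "tz": 0, "yaw": 0, "claw": 0},
  {"tx": 0, "ty": 0, "tz": 0, "yaw": 0, "claw": 0},
], newtons=50)

```text
time_s: 20.55
position: [0.5222, -0.0723, 0.0957]
tool_rot: [[-0.069, 0.998, 0.002], [0.998, 0.069, -0.001], [-0.001, 0.002, -1.0]]
ft_force: [-12.1, 3.3, 36.2]
grip_width: -0.0
gripper_force: 18.0
```

The lid is hard against its stop: the force rose to 36 N with no travel. I rise clear and check.

Request:
servo_tool([
  {"tx": 0, "ty": 0, "tz": 1, "yaw": 0, "claw": 0},
  {"tx": 0, "ty": 0, "tz": 4, "yaw": 0, "claw": 0},
  {"tx": 0, "ty": 0, "tz": 4, "yaw": 0, "claw": 0},
  {"tx": 0, "ty": 0, "tz": 4, "yaw": 0, "claw": 0},
  {"tx": -1, "ty": 4, "tz": 4, "yaw": 0, "claw": 0},
  {"tx": -1, "ty": 4, "tz": 4, "yaw": 0, "claw": 0},
  {"tx": -1, "ty": 4, "tz": 0, "yaw": 0, "claw": 0},
  {"tx": -1, "ty": 4, "tz": 0, "yaw": 0, "claw": 0},
  {"tx": -1, "ty": 4, "tz": 0, "yaw": 0, "claw": 0},
  {"tx": 0, "ty": 0, "tz": 0, "yaw": 0, "claw": 0},
  {"tx": 0, "ty": 0, "tz": 0, "yaw": 0, "claw": 0},
  {"tx": 0, "ty": 0, "tz": 0, "yaw": 0, "claw": 0},
], newtons=50)

```text
time_s: 21.75
position: [0.4751, 0.1166, 0.2918]
tool_rot: [[-0.068, 0.998, -0.0], [0.998, 0.068, -0.0], [-0.0, -0.0, -1.0]]
ft_force: [-0.4, -0.9, 0.1]
grip_width: -0.0001
gripper_force: 0.0
```

```bash
python3 - <<'E'
from h import *
im,d,c=grab('scene'); P=np.load('pics/scene.npz')['P']; cv2.imwrite('pics/s6.png',im[100:400,200:500,::-1])
o=np.array([.643,-.134]); u=np.array([.9976,.0698]); w=np.array([-.0698,.9976])
r=(P[...,:2]-o)@u; t=(P[...,:2]-o)@w
k=(abs(t)<.09)&(r>-.14)&(r<-.01)&(d>0)&(P[...,2]>.05)&(P[...,2]<.2); print(k.sum(),'lid slope',np.polyfit(r[k],P[...,2][k],1))
k=(abs(t+.015)<.1)&(abs(r+.202)<.03)&(P[...,2]>.041)&(P[...,2]<.05); print('bar z',np.median(P[...,2][k]),np.median(r[k]),t[k].min(),t[k].max())
E
```

```text
5041 lid slope [0.00232376 0.0767192 ]
bar z 0.045064118280842336 -0.20159267999529218 -0.09743910296466796 0.08239468267939914
```

View pics/s6.png

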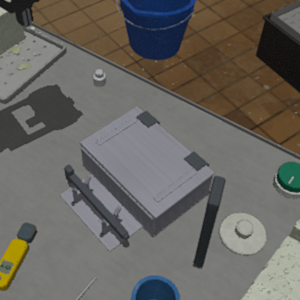

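The lid is shut (crop (150,165), slope 0.002 rad). The bar lies in both forks at (97,205), the bystanders have not moved, and the arm is clear.

```bash
python3 -c "
from rig import env
print(env.close_job())"
```

```text
the job is handed in; nothing more can be done
None
```

The job is handed in: by my last check the stay was laid flat and let go once, then centred in both fork rests, the lid is fully shut, and the mould, follower and check weight are where they stood; the verdict was not shown.

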